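# Scan the label of the specimen tub

### The job

Take the hand scanner out of its charging dock and scan the label on the lid of the large round tub: hold the scanner upright with its window about 5 cm above the middle of the label, the long side of its nose along the long side of the label, and keep it still there for two seconds. Then lower the scanner upright into the dock's pocket again, without dropping it, and let go of it. Leave the tub standing where it is.

Things in the scene. Friction and masses are not known exactly. Their poses are not given: they have to be found in the camera images.
- scanner_grip (a point): Middle of the grip of a cordless hand scanner, 160 g, 110 mm tall, standing upright on its nose in the dock. The grip is a straight white column, 40 mm (x) by 28 mm (y), from 30 to 110 mm above the underside; this point is 72 mm above the underside: pinch here from above, closing along y. z up, x along the long side of the nose; both ways round are alike.
- scanner_window (a point): Centre of the scanner's reading window, the middle of its flat underside, which looks along the scanner's -z; 72 mm straight below the grip point, same axes. The nose around it is a grey block 72 mm long (x) by 40 mm (y), 30 mm high.
- tub_label (a point): Centre of the label on the lid of the large round tub: grey plastic, 66 mm high, round lid 108 mm across, loose, 350 g. The label is white paper, 56 mm long (x) by 30 mm (y), with black bars; the point lies on the lid's top, 66 mm above the table; z up. Square and flat boxes and a small pot nearby carry labels too and are not meant.
- dock_pocket (a point): Centre of the pocket's floor, 12 mm above the table, in the charging dock: a low grey tray 104 mm (x) by 72 mm (y), fixed. The pocket is 88 mm (x) by 56 mm (y) and 8 mm deep (rim top 20 mm above the table): the nose has 8 mm of play on every side. z up. The scanner stands in it with its x along this x, either way round.
Not all that is in view belongs to the job. Leave any purple or yellow look-alike of the part that bears tub_label alone.

How it is judged:
On the way, in this order (a step that is already met when the one before it is completed fails the run):
1. the scanner is held upright and still, its window over the tub's label, for a second (horizontal distance between scanner_window and tub_label below 0.018 m and z of scanner_window in the frame of tub_label between 0.025 and 0.08 m and angle between scanner_window's own z axis and vertical below 0.2 rad and angle between the x axis of scanner_window and the x axis of tub_label, either way round below 0.26 rad and linear speed of scanner below 0.02 m/s and angular speed of scanner below 0.2 rad/s and contact force between the fingers and scanner above 0.5 N), for 1 s.
2. the scanner, still in the fingers, is lowered into the dock's pocket (horizontal distance between scanner_window and dock_pocket below 0.016 m and z of scanner_window in the frame of dock_pocket below 0.012 m and contact force between the fingers and scanner above 0.3 N).
At the end, for the whole second after the job is handed in: The label has been read; the scanner stands upright (within 6 degrees) on the floor of the dock's pocket (its underside at most 5 mm above it), within 14 mm of the pocket's centre, released and at rest; the tub is within 20 mm of where it stood (horizontal distance between scanner_window and dock_pocket below 0.014 m and z of scanner_window in the frame of dock_pocket below 0.005 m and angle between scanner_window's own z axis and vertical below 0.1 rad and linear speed of scanner below 0.02 m/s and distance of tub_label from where it was at the start of the episode below 0.02 m); the robot touches nothing.
It fails at once if the tub is pushed away or tipped (more than 20 mm) (distance of tub_label from where it was at the start of the episode above 0.02 m).
It also fails if it takes over 48 s, if anything falls off the work surface, if the arm or the gripper's body presses on something with over 40 N, if the wrist force passes 120 N, or if a joint passes its speed limit or range.

### The arm

A 6-joint arm with a two-finger parallel gripper is mounted at the origin on the work surface. World frame = base frame: x ahead of the robot, y to its left, z up, the work surface at z = 0. Lengths are in m, angles in rad, forces in N, time in s.
With the tool pointing down it reaches from about 0.275 to 0.725 m from the base axis. Payload 5.6 kg.
Tool frame: the origin (TCP) lies between the finger pads; the fingertips stand 25 mm ahead of it and the grasp point (between the pads) lies 6 mm ahead of it (r.tip_reach is the z of the fingertips in the tool frame, in m); z points along the fingers, y is the line along which they close (so a half turn about z gives the same grasp; the last joint's range is limited). The gripper opens to 85 mm and grips with 20 to 120 N. Pads are 22 mm wide; open, the fingers measure 114 mm over their backs; the gripper's body (76 mm by 85 mm) begins 54 mm behind the grasp point. The pads swing forward as they close: fully open they stand 13 mm farther back than shut.
Start: joints at [-0.895, 0.255, 0.108, 0, -1.424, -0.285], TCP at [0.21, -0.509, 0.256] pointing down, gripper open.
Joint ranges: [-2.95, 2.95], [-1.21, 1.97], [-1.09, 1.5], [-2.87, 1.71], [-2.94, -0.07], [-3.05, 3.05]. Speed limits (rad/s): [2.57, 2.57, 3.14, 3.14, 3.14, 3.14].

### API

Orientations are given as a rotation vector (axis times angle).
In Python, from rig import monitor, capture, r gives the robot as it stands.
- The arm moves only by the shell command python3 -m pendant 'ROWS'. ROWS is JSON, a list of rows, each a list of 3 entries, a list of its own where there are three numbers: the shift along the tool's x, y, z each as a share of 15 cm, from -1 to 1, then the turn, a rotation vector about the tool's x, y, z each as a share of 360 degrees, from -1 to 1, then the finger opening in mm, from 0 to 85.4. In form: [[[tx, ty, tz], [rx, ry, rz], gripper], ...]. A call has exactly 10 rows; each row shifts and turns the commanded pose from where the row before left it, along the tool's axes as they then stand; what a row does not reach is not made up. A row lasts 1/8 s, in which the tool goes at most 62.5 mm and 10.7 degrees, less where a joint would pass 70% of its speed; a pose out of reach is approached as far as the arm can. A call with a number of a shift or a turn outside -1 to 1 is refused whole. A call with a gripper value outside its range is refused whole. The fingers move at their own pace and stop on an object; the grip force is fixed at half the most. Time passes only in rows, so rows that do not move let the fingers close, or fill a call up. It gives the time, the measured TCP pose, the force, the opening and the grip force at its end, in the units of the state.
- monitor.sense(): the state, without advancing time (a new reading comes with each control period).
- capture(name): name is "side" or "top" or "wrist"; returns a dict with "pixels" (400x640x3 uint8, red, green, blue), "fx", "fy", "cx", "cy" (pixels), "D" ([k1, k2, p1, p2, k3] as OpenCV has them; the pictures are not rectified), "rvec" (rotation vector, rad) and "tvec" (3), from world to camera coordinates, as OpenCV has them; the wrist camera has in their place "T_tool_cam" (4x4, takes a point from camera to tool coordinates, whose origin is the TCP and whose axes are the flange's). Camera axes: x right, y down, z forward; pixel columns grow to the right and rows downward; lengths in m; the calibration is good to about 2 mm. A picture is of the moment at which its call begins: read the wrist's pose just before it. There is no depth.
- r.sign_off(): hands the job in; it is judged then, once.
The state is a dict: "clock": time; "q": joint angles; "dq": joint speeds; "tau": joint torques, N m; "position": TCP position; "orientation": TCP orientation; "ft_force": force on the tool from outside, world axes, zero at the start; "moment": the same for the moment, N m; "opening": finger opening in m; "grip_force": force on a finger pad.
Only numpy, scipy, OpenCV 4.12 (cv2) and the standard library are available. Lean on these libraries where they do the work, as an engineer would, in place of code of your own. Each camera call takes 0.05 s, during which the arm holds its last target. There are 200 camera calls.

## Working session

There is one attempt and no reset: what is moved stays moved. The work goes in short steps, Python scripts to look and compute and a shell command to move; the robot and the scene stay as the last step left them, time stands still between calls to the robot, and variables do not carry over. Pictures are saved under pics/ and viewed, at most 10 in all, crops included, and the job is handed in when it is done.

```bash
ls; mkdir -p pics
python3 - <<'E'
from rig import monitor,capture,r
import cv2,numpy as np
s=monitor.sense();print(s)
for n in("top","side"):
    c=capture(n);cv2.imwrite(f"pics/{n}0.png",c["pixels"][:,:,::-1]);print(n,{k:v for k,v in c.items() if k!="pixels"})
print(capture("wrist")["T_tool_cam"],r.tip_reach)
E
```

```text
pics
{'clock': 0.0, 'q': array([-8.95392477e-01,  2.55762115e-01,  1.07007924e-01, -4.70741033e-04,
       -1.42390725e+00, -2.84598734e-01]), 'dq': array([ 1.09351448e-03, -4.64769062e-04,  1.64366648e-03, -1.59172634e-03,
        9.58587227e-05, -7.13603862e-04]), 'tau': array([ 1.28838605e-03, -3.86634529e+01,  2.37935686e+01,  5.36494777e+00,
       -6.12204123e-03, -9.09373398e-06]), 'position': array([ 0.20939647, -0.50809509,  0.25538973]), 'orientation': array([ 6.09782053e-01, -3.08138689e+00, -2.93595281e-03]), 'ft_force': array([ 0.14044169, -0.60362012, -0.29808843]), 'moment': array([0.01047044, 0.02192325, 0.00591565]), 'grip_force': 0.0, 'opening': 0.08512946986106389}
top {'fx': 479.32017223289307, 'fy': 479.32017223289307, 'cx': 317.8400136725409, 'cy': 199.7530878174074, 'D': array([0.00077867, 0.        , 0.        , 0.        , 0.        ]), 'rvec': array([ 2.15500778, -2.13722881,  0.15093183]), 'tvec': array([0.03450204, 0.5348438 , 1.14588405])}
side {'fx': 483.330439646409, 'fy': 483.330439646409, 'cx': 315.96704377247465, 'cy': 206.26296035187514, 'D': array([-0.04099823,  0.        ,  0.        ,  0.        ,  0.        ]), 'rvec': array([ 0.70413329, -2.56883651,  1.21155462]), 'tvec': array([0.50048564, 0.21424231, 0.98507352])}
[[ 3.06054814e-03 -9.54744675e-01 -2.97410891e-01  7.62277973e-02]
 [ 9.99994179e-01  3.37073573e-03 -5.30113970e-04  4.20018724e-05]
 [ 1.50861701e-03 -2.97407537e-01  9.54749434e-01 -1.17125101e-01]
 [ 0.00000000e+00  0.00000000e+00  0.00000000e+00  1.00000000e+00]] 0.025
```

View pics/top0.png

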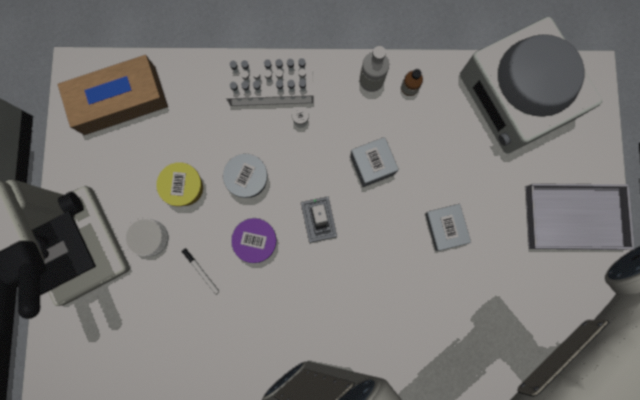

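View pics/side0.png

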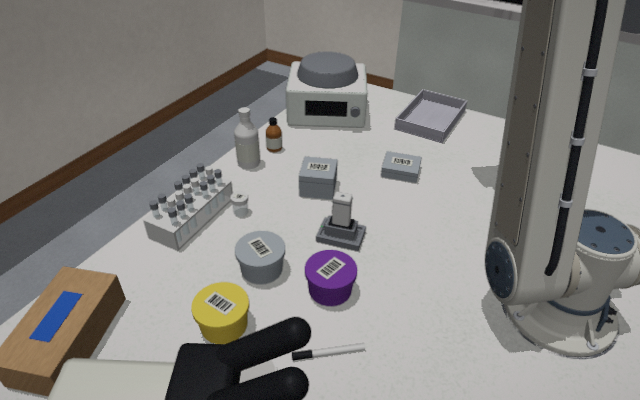

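The top view shows these candidates: grey round tub (246,175), purple tub (254,240), yellow tub (180,184), square box (375,160), flat box (448,227) and small pot (300,118). The large grey round tub fits the description. The scanner in its dock is at (319,218). I'll confirm with a crop and measure.

```bash
cat > h.py <<'E'
import cv2,numpy as np
from scipy.spatial.transform import Rotation as R
from rig import monitor,capture,r
def cam(n):
    s=monitor.sense();c=capture(n)
    K=np.array([[c["fx"],0,c["cx"]],[0,c["fy"],c["cy"]],[0,0,1]])
    if n=="wrist":
        T=np.eye(4);T[:3,:3]=R.from_rotvec(s["orientation"]).as_matrix();T[:3,3]=s["position"];T=T@c["T_tool_cam"]
    else:
        T=np.eye(4);T[:3,:3]=cv2.Rodrigues(c["rvec"])[0];T[:3,3]=c["tvec"];T=np.linalg.inv(T)
    return c["pixels"],K,c["D"],T
def cast(pts,z,K,D,T):
    p=cv2.undistortPoints(np.array(pts,float).reshape(-1,1,2),K,D)[:,0]
    d=np.c_[p,np.ones(len(p))]@T[:3,:3].T
    return T[:3,3]+d*((z-T[2,3])/d[:,2])[:,None]
def proj(P,K,D,T):
    M=np.linalg.inv(T);return cv2.projectPoints(np.array(P,float),cv2.Rodrigues(M[:3,:3])[0],M[:3,3],K,D)[0][:,0]
E
python3 - <<'E'
from h import *
im,K,D,T=cam("top")
g=cv2.cvtColor(im,cv2.COLOR_RGB2GRAY);hsv=cv2.cvtColor(im,cv2.COLOR_RGB2HSV)
for p in[(265,175),(246,190),(246,175),(290,175),(308,215),(319,211),(319,222),(328,235),(320,228)]:print(p,im[p[1],p[0]],hsv[p[1],p[0]])
crop=im[140:250,215:345];cv2.imwrite("pics/crop.png",cv2.resize(crop,(780,660)[:2] if 0 else (708,600),interpolation=cv2.INTER_CUBIC)[:,:,::-1])
E
```

```text
(265, 175) [135 139 141] [100  11 141]
(246, 190) [139 144 146] [ 99  12 146]
(246, 175) [86 85 84] [15  6 86]
(290, 175) [154 151 148] [ 15  10 154]
(308, 215) [101 103 106] [108  12 106]
(319, 211) [144 142 140] [ 15   7 144]
(319, 222) [108 108 105] [ 30   7 108]
(328, 235) [ 96  97 100] [113  10 100]
(320, 228) [40 41 41] [90  6 41]
```

View pics/crop.png

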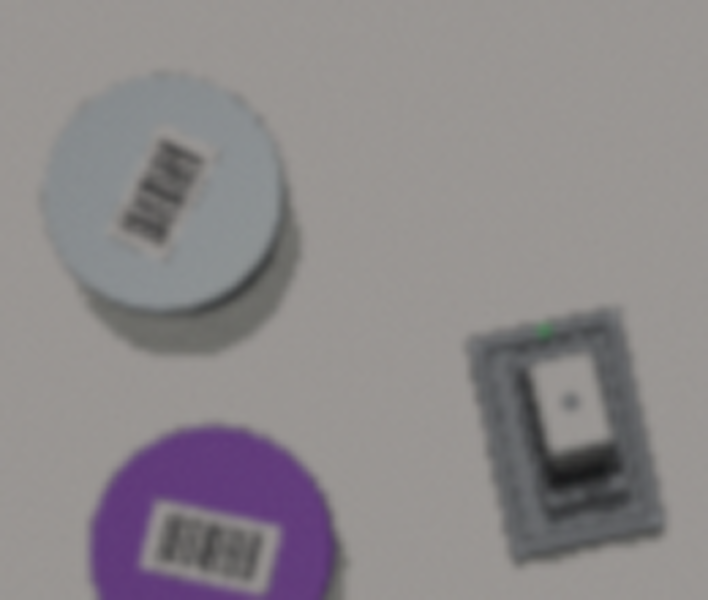

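The crop confirms a grey lid at about (245,175) with a tilted label at about (244,175). The scanner top is at (319.6,213.4) in the dock. Next I'll mask: the lid and dock are bluish, the label and grip are warm white.

Run:
```python
from h import *
im,K,D,T=cam("top")
b=cv2.GaussianBlur(im,(3,3),0).astype(int)
m=((b[...,2]-b[...,0])>=2).astype(np.uint8)
def comp(m,box):
    x0,y0,x1,y1=box;z=np.zeros_like(m);z[y0:y1,x0:x1]=m[y0:y1,x0:x1]
    cs=cv2.findContours(z,cv2.RETR_EXTERNAL,cv2.CHAIN_APPROX_NONE)[0];return max(cs,key=cv2.contourArea)
lid=comp(m,(215,145,280,205));
P=cast(lid[:,0],0.066,K,D,T)[:,:2]
(c,rad)=cv2.minEnclosingCircle(P.astype(np.float32));print("lid",c,2*rad,cv2.fitEllipse(lid))
f=cv2.drawContours(np.zeros_like(m),[lid],-1,1,-1);f=cv2.erode(f,np.ones((9,9)))
lab=((b[...,2]-b[...,0])<2).astype(np.uint8)*f
lab=cv2.morphologyEx(lab,cv2.MORPH_CLOSE,np.ones((3,3)))
lc=comp(lab,(225,150,270,200))
def rect(cn,z):
    Q=cast(cn[:,0],z,K,D,T)[:,:2].astype(np.float32)*1000
    rc=cv2.minAreaRect(Q);bx=cv2.boxPoints(rc);e=bx[1]-bx[0];e2=bx[2]-bx[1]
    l=e if np.hypot(*e)>np.hypot(*e2) else e2
    return rc[0],rc[1],np.degrees(np.arctan2(l[1],l[0]))%180
print("label",rect(lc,.066),lc[:,0].mean(0))
x0,y0=295,190
dm=(np.abs(b.sum(2)-450)>0)&(b[...,0]<128)
dm=dm.astype(np.uint8);
print("dock",rect(comp(dm,(295,190,345,250)),.02))
gm=(b[...,0]>130).astype(np.uint8)
dk=cv2.drawContours(np.zeros_like(m),[comp(dm,(295,190,345,250))],-1,1,-1)
gc=comp(cv2.morphologyEx(gm*cv2.erode(dk,np.ones((5,5))),cv2.MORPH_CLOSE,np.ones((5,5))),(295,190,345,250))
print("grip",rect(gc,.122),gc[:,0].mean(0))
s=monitor.sense();print(R.from_rotvec(s["orientation"]).as_matrix().round(3))
```

```text
lid (0.5893023014068604, 0.21621093153953552) 0.10831669718027115 ((244.7525177001953, 175.3722381591797), (42.648406982421875, 42.905723571777344), 68.16824340820312)
label ((590.6895751953125, 217.27029418945312), (31.88258934020996, 57.205596923828125), np.float32(156.79887)) [244.42622951 174.70491803]
dock ((487.3670349121094, 37.12898635864258), (108.96208953857422, 74.18025207519531), np.float32(12.543688))
grip ((491.9267883300781, 34.88179016113281), (35.13926696777344, 22.765092849731445), np.float32(14.491285)) [319.34883721 213.18604651]
[[-0.925 -0.381 -0.   ]
 [-0.381  0.925  0.001]
 [ 0.     0.001 -1.   ]]
```

```bash
python3 -m pendant '[[[-0.31,0.265,0],[0,0,0],85],[[-0.31,0.265,0],[0,0,0],85],[[-0.31,0.265,0],[0,0,0],85],[[-0.31,0.265,0],[0,0,0],85],[[-0.31,0.265,0],[0,0,0],85],[[-0.31,0.265,0],[0,0,0],85],[[-0.31,0.265,0],[0,0,0],85],[[-0.31,0.265,0],[0,0,0],85],[[-0.31,0.265,0],[0,0,0],85],[[-0.31,0.265,0],[0,0,0.026],85]]'
python3 -m pendant '[[[0,0,0],[0,0,0],85],[[0,0,0],[0,0,0],85],[[0,0,0],[0,0,0],85],[[0,0,0],[0,0,0],85],[[0,0,0],[0,0,0],85],[[0,0,0],[0,0,0],85],[[0,0,0],[0,0,0],85],[[0,0,0],[0,0,0],85],[[0,0,0],[0,0,0],85],[[0,0,0],[0,0,0],85]]'
python3 - <<'E'
from h import *
im,K,D,T=cam("wrist");cv2.imwrite("pics/w1.png",im[:,:,::-1])
s=monitor.sense();print(s["position"],R.from_rotvec(s["orientation"]).as_matrix().round(3))
print(proj([[.49,.036,.122],[.487,.037,.02],[.59,.2165,.066]],K,D,T))
E
```

```text
clock: 1.5
position: [0.4886, 0.0382, 0.2565]
orientation: [-0.352, 3.121, 0.0]
ft_force: [0.9, -1.3, 0.5]
opening: 0.0852
grip_force: 0.0
clock: 2.75
position: [0.4881, 0.0362, 0.2563]
orientation: [-0.357, 3.121, -0.0]
ft_force: [0.1, -0.7, 0.4]
opening: 0.0852
grip_force: 0.0
[0.48805955 0.03617026 0.25624545] [[-0.974 -0.226 -0.   ]
 [-0.226  0.974 -0.   ]
 [ 0.     0.    -1.   ]]
[[317.3685237  199.97111649]
 [319.05583547 172.46582719]
 [446.50257141 297.64241927]]
```

View pics/w1.png

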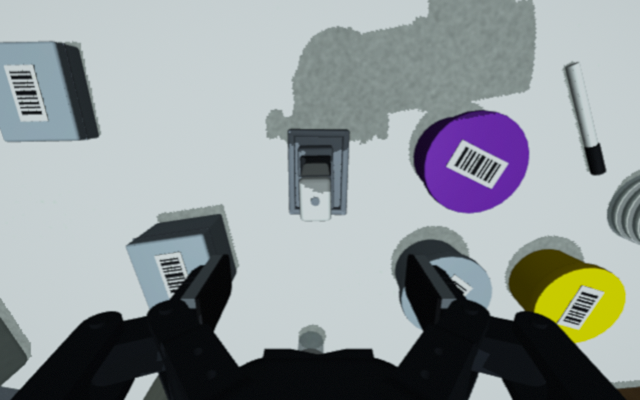

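The wrist view shows the scanner top at about (315,200), where my estimate predicts (317,200), with the dock rim around (319,172). The scanner and dock agree with the top view.

Run:
```python
from h import *
im,K,D,T=cam("wrist");b=cv2.GaussianBlur(im,(3,3),0).astype(int)
print(b[140:235:5,316].sum(1)//3, b[172,280:360:4].sum(1)//3)
g=b.sum(2)//3
def rect(m,z):
    cn=max(cv2.findContours(m.astype(np.uint8),cv2.RETR_EXTERNAL,cv2.CHAIN_APPROX_NONE)[0],key=cv2.contourArea)
    Q=cast(cn[:,0],z,K,D,T)[:,:2].astype(np.float32)*1000
    rc=cv2.minAreaRect(Q);bx=cv2.boxPoints(rc);e=bx[1]-bx[0];e2=bx[2]-bx[1];l=e if np.hypot(*e)>np.hypot(*e2) else e2
    return rc[0],rc[1],np.degrees(np.arctan2(l[1],l[0]))%180,cn[:,0].min(0),cn[:,0].max(0)
w=np.zeros(g.shape,bool);w[120:226,280:356]=1
dm=((b[...,2]-b[...,0]>=8)&(g<170)|(g<70))&w
dm=cv2.morphologyEx(dm.astype(np.uint8),cv2.MORPH_CLOSE,np.ones((25,25)))
print("dock",rect(dm,.02))
gm=np.zeros(g.shape,bool);gm[185:225,300:331]=1
gm&=(b[...,2]-b[...,0]<8)&(g>120)
print("grip",rect(gm,.122))
```

```text
[ 70  46  67  43  16  67  68  57 119 139 145 202 131 161 207 207 196 207
 207] [207 207 157 122 110  74  68  68  69  68  69  69  56  86 131 108 124 171
 207 207]
dock ((485.47357177734375, 34.78730010986328), (117.1664810180664, 86.48809814453125), np.float32(13.21299), array([280, 120], dtype=int32), array([355, 217], dtype=int32))Traceback (most recent call last):
  File "<stdin>", line 16, in <module>
  File "<stdin>", line 6, in rect
ValueError: max() iterable argument is empty
```

Dock centre (0.487,0.037) is confirmed. The grip top's centre dot at (315,201) puts the grip at about (0.4915,0.034). Now descend and grip.

```bash
python3 -m pendant '[[[-0.019,-0.019,0.13],[0,0,0],85],[[0,0,0.14],[0,0,0],85],[[0,0,0.14],[0,0,0],85],[[0,0,0.14],[0,0,0],85],[[0,0,0.14],[0,0,0],85],[[0,0,0.14],[0,0,0],85],[[0,0,0.14],[0,0,0],85],[[0,0,0.138],[0,0,0],85],[[0,0,0],[0,0,0],85],[[0,0,0],[0,0,0],85]]'
python3 -m pendant '[[[0,0,0],[0,0,0],85],[[0,0,0],[0,0,0],60],[[0,0,0],[0,0,0],45],[[0,0,0],[0,0,0],35],[[0,0,0],[0,0,0],10],[[0,0,0],[0,0,0],10],[[0,0,0],[0,0,0],10],[[0,0,0],[0,0,0],10],[[0,0,0],[0,0,0],10],[[0,0,0],[0,0,0],10]]'
```

```text
clock: 4.1
position: [0.4921, 0.0341, 0.0909]
orientation: [-0.357, 3.12, -0.0]
ft_force: [-0.1, 0.2, 0.7]
opening: 0.0848
grip_force: 0.0
clock: 5.35
position: [0.4918, 0.0341, 0.0903]
orientation: [-0.357, 3.121, 0.0]
ft_force: [1.4, 0.4, 3.3]
opening: 0.0275
grip_force: 56.1
```

```bash
python3 -m pendant '[[[0,0,-0.04],[0,0,0],10],[[0,0,-0.08],[0,0,0],10],[[0,0,-0.12],[0,0,0],10],[[0,0,-0.14],[0,0,0],10],[[0,0,-0.14],[0,0,0],10],[[0,0,-0.14],[0,0,0],10],[[0,0,-0.14],[0,0,0],10],[[0,0,-0.12],[0,0,0],10],[[0,0,-0.08],[0,0,0],10],[[0,0,0],[0,0,0],10]]'
python3 -m pendant '[[[-0.091,0.104,0],[0,0,0],10],[[-0.182,0.208,0],[0,0,0],10],[[-0.182,0.208,0],[0,0,0],10],[[-0.182,0.208,0],[0,0,0],10],[[-0.182,0.208,0],[0,0,0],10],[[-0.092,0.102,0],[0,0,0],10],[[0,0,0],[0,0,0.025],10],[[0,0,0],[0,0,0.025],10],[[0,0,0],[0,0,0.025],10],[[0,0,0],[0,0,0.026],10]]'
python3 - <<'E'
from h import *
s=monitor.sense();print(s["position"],R.from_rotvec(s["orientation"]).as_matrix().round(3))
im,K,D,T=cam("wrist");cv2.imwrite("pics/w2.png",im[:,:,::-1])
im,K,D,T=cam("side");cv2.imwrite("pics/s2.png",im[:,:,::-1])
E
```

```text
clock: 6.6
position: [0.4917, 0.0341, 0.2409]
orientation: [-0.356, 3.12, 0.001]
ft_force: [-0.0, -0.5, -2.3]
opening: 0.0273
grip_force: 56.0
clock: 7.85
position: [0.5893, 0.2175, 0.2385]
orientation: [-0.642, -3.073, 0.002]
ft_force: [-0.2, 0.3, -1.3]
opening: 0.0274
grip_force: 56.0
[0.58930437 0.21748347 0.23845833] [[-0.916  0.401 -0.002]
 [ 0.401  0.916 -0.001]
 [ 0.002 -0.002 -1.   ]]
```

View pics/s2.png

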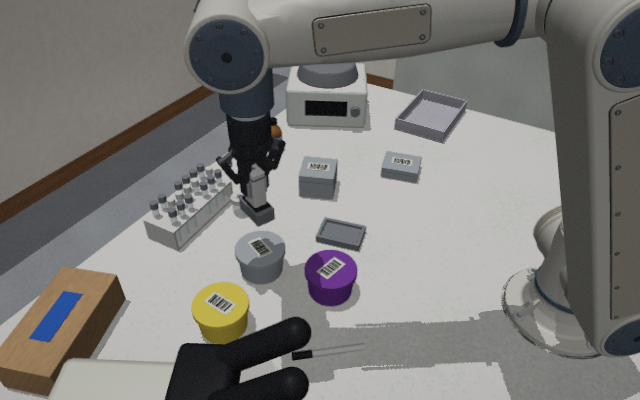

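View pics/w2.png

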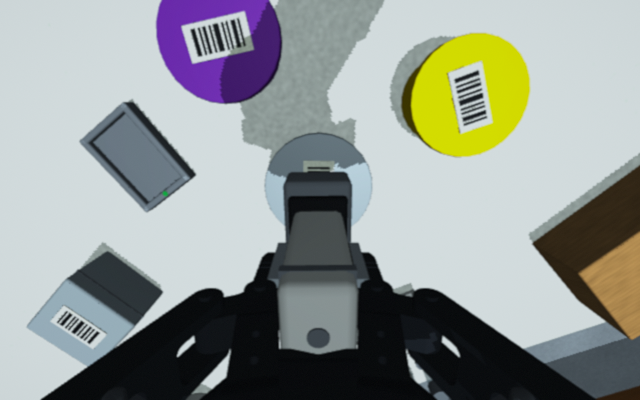

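The side view shows the scanner upright above the grey tub with the dock empty. The wrist view shows the nose over the lid centre (318,185), with the label's visible end square to it at (318,165). Lower to 5 cm and hold.

```bash
python3 -m pendant '[[[0,0,0.05],[0,0,0],10],[[0,0,0.1],[0,0,0],10],[[0,0,0.1],[0,0,0],10],[[0,0,0.05],[0,0,0],10],[[0,0,0],[0,0,0],10],[[0,0,0],[0,0,0],10],[[0,0,0],[0,0,0],10],[[0,0,0],[0,0,0],10],[[0,0,0],[0,0,0],10],[[0,0,0],[0,0,0],10]]'
python3 -m pendant '[[[0,0,0],[0,0,0],10],[[0,0,0],[0,0,0],10],[[0,0,0],[0,0,0],10],[[0,0,0],[0,0,0],10],[[0,0,0],[0,0,0],10],[[0,0,0],[0,0,0],10],[[0,0,0],[0,0,0],10],[[0,0,0],[0,0,0],10],[[0,0,0],[0,0,0],10],[[0,0,0],[0,0,0],10]]'
python3 - <<'E'
from h import *
im,K,D,T=cam("wrist")
s=monitor.sense();print(s["position"],s["dq"].round(3))
# visible lid outline and label end
b=cv2.GaussianBlur(im,(3,3),0).astype(int)
print("pred label corners",proj([[.59+dx*np.cos(-.405)-dy*np.sin(-.405),.2165+dx*np.sin(-.405)+dy*np.cos(-.405),.066] for dx in(-.028,.028) for dy in(-.015,.015)],K,D,T).round(1).tolist())
cv2.imwrite("pics/w3.png",cv2.resize(im[60:260,200:440],(720,600),interpolation=cv2.INTER_CUBIC)[:,:,::-1])
E
```

```text
clock: 9.2
position: [0.5895, 0.2165, 0.1951]
orientation: [0.635, 3.077, 0.0]
ft_force: [0.8, -0.8, -2.4]
opening: 0.0274
grip_force: 56.0
clock: 10.45
position: [0.5895, 0.2165, 0.195]
orientation: [-0.635, -3.077, 0.0]
ft_force: [1.0, 0.6, -2.3]
opening: 0.0273
grip_force: 56.0
[0.58949062 0.21651894 0.1950835 ] [-0.002 -0.001 -0.001 -0.001 -0.002  0.   ]
pred label corners [[300.2, 167.6], [336.5, 167.6], [301.3, 230.2], [335.3, 230.2]]
```

View pics/w3.png

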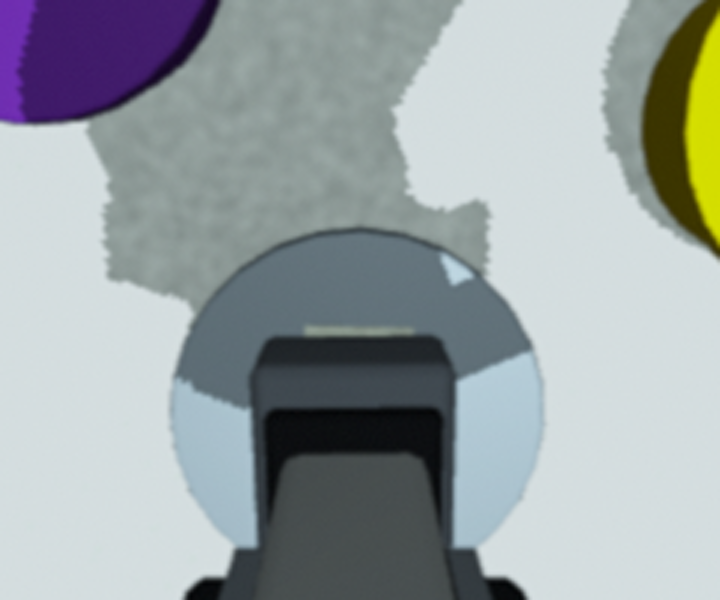

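The visible label end is at px (301–338,169), predicted (300–336.5,168), and the nose is centred at 318, so it's aligned to 1–2 mm. Hold a bit longer, then raise and go back over the dock.

```bash
python3 -m pendant '[[[0,0,0],[0,0,0],10],[[0,0,0],[0,0,0],10],[[0,0,0],[0,0,0],10],[[0,0,0],[0,0,0],10],[[0,0,0],[0,0,0],10],[[0,0,0],[0,0,0],10],[[0,0,-0.05],[0,0,0],10],[[0,0,-0.1],[0,0,0],10],[[0,0,-0.1],[0,0,0],10],[[0,0,-0.05],[0,0,0],10]]'
python3 -m pendant '[[[0,0,0],[0,0,-0.025],10],[[0,0,0],[0,0,-0.025],10],[[0,0,0],[0,0,-0.025],10],[[0,0,0],[0,0,-0.026],10],[[0.094,-0.101,0],[0,0,0],10],[[0.187,-0.202,0],[0,0,0],10],[[0.187,-0.202,0],[0,0,0],10],[[0.187,-0.202,0],[0,0,0],10],[[0.187,-0.202,0],[0,0,0],10],[[0.094,-0.102,0],[0,0,0],10]]'
python3 -m pendant '[[[0,0,0],[0,0,0],10],[[0,0,0.1],[0,0,0],10],[[0,0,0.12],[0,0,0],10],[[0,0,0.14],[0,0,0],10],[[0,0,0.14],[0,0,0],10],[[0,0,0.13],[0,0,0],10],[[0,0,0.12],[0,0,0],10],[[0,0,0],[0,0,0],10],[[0,0,0],[0,0,0],10],[[0,0,0],[0,0,0],10]]'
python3 - <<'E'
from h import *
s=monitor.sense();print(s["position"],R.from_rotvec(s["orientation"]).as_matrix().round(3))
im,K,D,T=cam("wrist");im2,K2,D2,T2=cam("side")
a=cv2.resize(im[50:250,220:420],(400,400),interpolation=cv2.INTER_CUBIC)
q=proj([[.487,.037,.02]],K2,D2,T2)[0].astype(int)
b=cv2.resize(im2[q[1]-65:q[1]+35,q[0]-50:q[0]+50],(400,400),interpolation=cv2.INTER_CUBIC)
cv2.imwrite("pics/d1.png",np.hstack([a,b])[:,:,::-1]);print(q)
E
```

```text
clock: 11.75
position: [0.59, 0.2167, 0.2422]
orientation: [0.635, 3.075, 0.003]
ft_force: [-0.8, -0.4, -0.5]
opening: 0.0276
grip_force: 56.0
clock: 13.0
position: [0.486, 0.0358, 0.2408]
orientation: [-0.355, 3.121, 0.0]
ft_force: [0.6, 0.6, -1.5]
opening: 0.0274
grip_force: 55.9
clock: 14.25
position: [0.4875, 0.0374, 0.1282]
orientation: [-0.357, 3.12, 0.0]
ft_force: [-1.4, 1.3, -1.7]
opening: 0.0275
grip_force: 56.0
[0.48749002 0.03744253 0.12823256] [[-0.974 -0.226  0.001]
 [-0.226  0.974  0.   ]
 [-0.001  0.    -1.   ]]
[342 231]
```

View pics/d1.png

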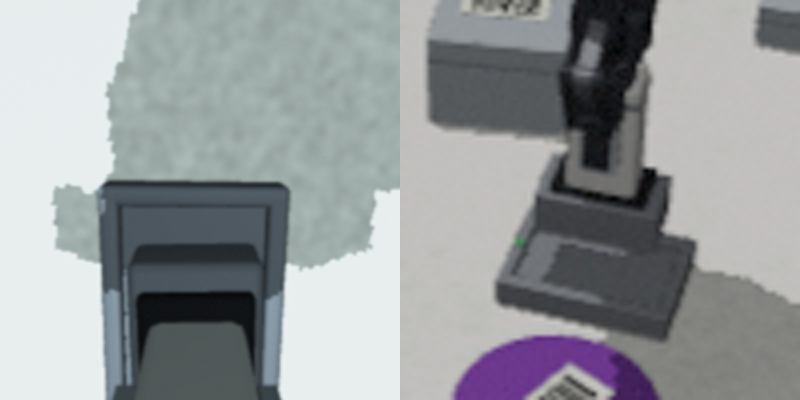

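Aligned: the nose is centred on the pocket laterally (crop 195 vs 196), and the underside is about 3 cm above the rim. Lower slowly.

```bash
python3 -m pendant '[[[0,0,0.04],[0,0,0],10],[[0,0,0.04],[0,0,0],10],[[0,0,0.04],[0,0,0],10],[[0,0,0.04],[0,0,0],10],[[0,0,0.03],[0,0,0],10],[[0,0,0.03],[0,0,0],10],[[0,0,0.02],[0,0,0],10],[[0,0,0.012],[0,0,0],10],[[0,0,0],[0,0,0],10],[[0,0,0],[0,0,0],10]]'
```

```text
clock: 15.6
position: [0.4869, 0.0371, 0.0903]
orientation: [-0.357, 3.121, -0.0]
ft_force: [-4.0, -0.4, 6.5]
opening: 0.0274
grip_force: 56.7
```

The TCP height matches the pick height with about 8 N of floor contact, so the scanner is seated. Release and rise.

```bash
python3 -m pendant '[[[0,0,0],[0,0,0],10],[[0,0,0],[0,0,0],10],[[0,0,0],[0,0,0],32],[[0,0,0],[0,0,0],40],[[0,0,0],[0,0,0],60],[[0,0,0],[0,0,0],85],[[0,0,0],[0,0,0],85],[[0,0,0],[0,0,0],85],[[0,0,0],[0,0,0],85],[[0,0,0],[0,0,0],85]]'
python3 -m pendant '[[[0,0,-0.06],[0,0,0],85],[[0,0,-0.12],[0,0,0],85],[[0,0,-0.14],[0,0,0],85],[[0,0,-0.14],[0,0,0],85],[[0,0,-0.14],[0,0,0],85],[[0,0,-0.14],[0,0,0],85],[[0,0,-0.14],[0,0,0],85],[[0,0,-0.12],[0,0,0],85],[[0,0,0],[0,0,0],85],[[0,0,0],[0,0,0],85]]'
python3 - <<'E'
from h import *
im,K,D,T=cam("wrist");im2,K2,D2,T2=cam("side")
a=cv2.resize(im[50:250,220:420],(400,400));b=cv2.resize(im2[166:266,292:392],(400,400))
cv2.imwrite("pics/d2.png",np.hstack([a,b])[:,:,::-1])
print(proj([[.487,.037,.122],[.487,.037,.02]],K,D,T))
E
```

```text
clock: 16.85
position: [0.4869, 0.0371, 0.0898]
orientation: [-0.356, 3.121, 0.0]
ft_force: [0.3, -0.1, 0.1]
opening: 0.0851
grip_force: 0.0
clock: 18.1
position: [0.4865, 0.0371, 0.2393]
orientation: [0.356, -3.121, -0.0]
ft_force: [-0.2, 0.5, 1.2]
opening: 0.0848
grip_force: 0.0
[[317.73227221 204.61575669]
 [317.91313583 176.85226588]]
```

View pics/d2.png

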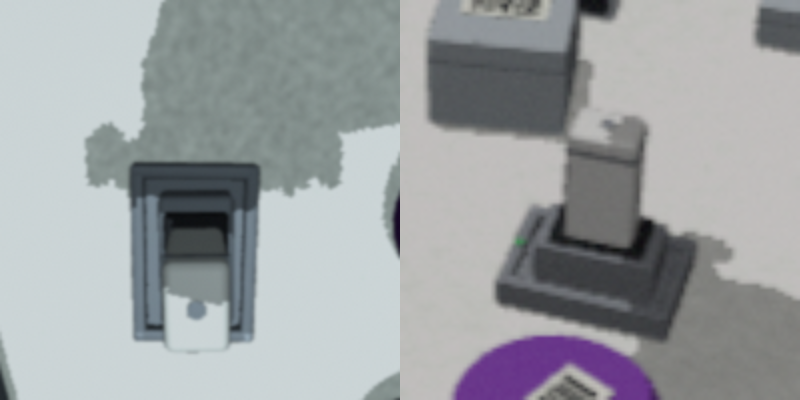

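The scanner stands upright and centred in the pocket, with its dot at (318,205) as predicted, and the gripper is clear.

```bash
python3 -c "
from rig import r;print(r.sign_off())"
```

```text
the job is handed in; nothing more can be done
None
```

I scanned the grey tub's label (window about 5 cm above it, held still for over two seconds), set the scanner back upright in the dock's pocket, released it and handed the job in after about 18 s; the hand-in returned no verdict.

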